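Pin the two discs together with the long stack pin

TASK

Take the red-handled pin out of the wooden pin rack and push it down through the centre holes of the two stacked metal discs, so that it pins them to the grey fixture below. Keep hold of the pin until its collar is resting on the upper disc, then let go; leave the discs stacked in the fixture.

Things in the scene. Friction and masses are not known exactly. Their poses are not given: they have to be found in the camera images.
- red_pin: Steel pin, red handle, 0.18 kg. Hangs upright by its collar in one of 3 holes, 80 mm apart, of a wooden rack 260 x 70 mm, 85 high: lift 65 mm to leave the hole, 125 mm to pass over the other pins. Origin: shank tip; z up to the handle. From the tip: shank 16 mm dia to 62 mm, lowest 16 mm tapering to a 6 mm nose; collar 38 dia, 62-68 mm; handle 24 dia, 68-118 mm.
- fixture: Grey square block fixed to the bench, 150 x 150 mm, 30 high, a 26 mm vertical hole right through its centre and four 12 mm locating posts on its diagonals, 63 mm from the centre, up to 60 mm above the bench. Origin: centre of its underside, at bench level, z up; the hole's axis passes through it. The discs lie on it between the posts, top face 70 mm above the origin.
- flange_disc: Lower disc, loose, dark steel, 110 mm diameter, 25 mm thick, centre hole 24 mm, lying on the fixture block with 2 to 6 mm play between the posts. Origin at the centre of its underside, z up.
- cover_disc: Upper disc, loose, bright aluminium, 110 mm diameter, 15 mm thick, centre hole 24 mm, lying on the lower disc, the holes in line. Origin at the centre of its underside, z up; its upper face is 15 mm above.
Mind the look-alikes: they are no part of the job. What is shaped like the red_pin but white is not meant.

How it is judged:
By the outcome, as a careful person would: the job done as asked, in the order asked, and still so for the second after the job is handed in, with the robot touching nothing.
It also fails if it takes over 42 s, if anything falls off the work surface, if the arm or the gripper's body presses on something with over 40 N, if the wrist force passes 120 N, or if a joint passes its speed limit or range.

ROBOT

A 6-joint arm with a two-finger parallel gripper is mounted at the origin on the work surface. World frame = base frame: x ahead of the robot, y to its left, z up, the work surface at z = 0. Lengths are in m, angles in rad, forces in N, time in s.
With the tool pointing down it reaches from about 0.375 to 0.9 m from the base axis. Payload 3.1 kg.
Tool frame: the origin (TCP) lies between the finger pads; the fingertips stand manip.nose_length ahead of it and the grasp point (between the pads) lies 5 mm behind it (manip.nose_length is the distance from the TCP to the fingertips, in m); z points along the fingers, y is the line along which they close (so a half turn about z gives the same grasp; the last joint's range is limited). The gripper opens to 85 mm and grips with 20 to 120 N. Pads are 22 mm wide; open, the fingers measure 114 mm over their backs; the gripper's body (76 mm by 85 mm) begins 54 mm behind the grasp point. The pads swing forward as they close: fully open they stand 13 mm farther back than shut.
Start: joints at [1.016, 0.527, 1.433, -0, 1.181, -0.178], TCP at [0.229, 0.581, 0.245] pointing down, gripper open.
Joint ranges: [-3.08, 3.08], [-0.75, 2.2], [0.22, 2.44], [-1.43, 4.57], [0, 2.65], [-2.85, 2.85]. Speed limits (rad/s): [2.79, 2.79, 3.14, 3.14, 3.14, 3.14].

INTERFACE

Orientations are given as a unit quaternion [x, y, z, w].
In Python, from station import monitor, eyes, job, manip gives the robot as it stands.
- The arm moves only by the shell command python3 -m pendant 'ROWS' [FORCE]. ROWS is JSON, a list that holds one entry, the list of rows, each a list of 7 numbers: the shift along the tool's x, y, z as a fraction of full scale, then the turn, a rotation vector about the tool's x, y, z as a fraction of full scale, then the opening, from 0 (shut) to 1 (fully open). A call has 1 to 20 rows; each row shifts and turns the commanded pose from where the row before left it, along the tool's axes as they then stand; what a row does not reach is not made up. Full scale, the value 1, is 800 mm for a shift and 0.12 rad for a turn. A row lasts 1/10 s, in which the tool goes at most 50 mm and 8.59 degrees, less where a joint would pass 70% of its speed; a pose out of reach is approached as far as the arm can. A call with a number of a shift or a turn outside -1 to 1 is refused whole. A call with a gripper value outside its range is refused whole. The fingers move at their own pace and stop on an object; FORCE is the grip in N (left out, the last holds). Time passes only in rows, so rows that do not move let the fingers close. It gives the time, the measured TCP pose, the force, the opening and the grip force at its end, in the units of the state.
- monitor.sense(): the state, without advancing time (a new reading comes with each control period).
- eyes.snapshot(name): name is "scene" or "top"; returns a dict with "pixels" (400x640x3 uint8, red, green, blue), "depth" (400x640 float32, m along the optical axis (not along the pixel's ray), 0 where there is no reading), "intrinsics" (3x3 intrinsics, pixels), "k1" (the pictures are not rectified: a ray, as slopes to the right and down, at radius r is drawn at 1 + k1 r^2 times it, then the intrinsics apply), "eye" and "attitude" of the camera in the world. Camera axes: x right, y down, z forward; pixel columns grow to the right and rows downward; lengths in m; the calibration is good to about 2 mm. A picture is of the moment at which its call begins.
- job.sign_off(): hands the job in; it is judged then, once.
The state is a dict: "t": time; "q": joint angles; "qd": joint speeds; "tau": joint torques, N m; "tcp_pos": TCP position; "tool_rot": TCP orientation; "force": force on the tool from outside, world axes, zero at the start; "ft_torque": the same for the moment, N m; "finger_gap": opening from 0.0 (shut) to 1.0 (fully open); "gripper_force": force on a finger pad.
Only numpy, scipy, OpenCV 4.12 (cv2) and the standard library are available. Lean on these libraries where they do the work, as an engineer would, in place of code of your own. Each camera call takes 0.05 s, during which the arm holds its last target. There are 200 camera calls.

## Working session

There is one attempt and no reset: what is moved stays moved. The work goes in short steps, Python scripts to look and compute and a shell command to move; the robot and the scene stay as the last step left them, time stands still between calls to the robot, and variables do not carry over. Pictures are saved under pics/ and viewed, at most 10 in all, crops included, and the job is handed in when it is done.

```bash
mkdir -p pics; cat > h.py <<'E'
import numpy as np, cv2
from station import monitor, eyes, job, manip
from scipy.spatial.transform import Rotation as R
def rot(a):
    a=np.array(a,float)
    return a if a.shape==(3,3) else R.from_quat(a).as_matrix()
def cloud(s):
    K=np.array(s["intrinsics"]);h,w=s["depth"].shape
    v,u=np.mgrid[:h,:w].astype(np.float64)
    p=cv2.undistortPoints(np.stack([u.ravel(),v.ravel()],1)[:,None],K,np.array([s["k1"],0,0,0,0.]))[:,0]
    d=s["depth"].ravel()[:,None].astype(float)
    P=np.hstack([p*d,d])@rot(s["attitude"]).T+np.array(s["eye"])
    P[d[:,0]==0]=np.nan
    return P.reshape(h,w,3)
def save(s,n): cv2.imwrite("pics/"+n,s["pixels"][:,:,::-1])
E
python3 - <<'E'
from h import *
for n in("scene","top"):
    s=eyes.snapshot(n);save(s,n+"0.png");np.save(n+"0.npy",cloud(s))
    print(n,s["intrinsics"],s["k1"],s["eye"],s["attitude"])
print(manip.nose_length,monitor.sense())
E
```

```text
scene [[372.32291149   0.         322.36956382]
 [  0.         372.32291149 194.29110013]
 [  0.           0.           1.        ]] -0.047969658641444896 [ 0.99033581 -0.3703423   0.51494141] [ 0.78639336  0.42157535 -0.21645607 -0.39624042]
top [[508.75673711   0.         316.39956966]
 [  0.         508.75673711 194.25829483]
 [  0.           0.           1.        ]] -0.1455100001585682 [ 0.25689269 -0.06300832  1.12418256] [ 0.75080876 -0.65192567  0.06937987 -0.08040871]
0.014 {'t': 0.1, 'q': array([ 1.01649040e+00,  5.28335026e-01,  1.43378816e+00, -2.02088065e-05,
        1.18143130e+00, -1.78508301e-01]), 'qd': array([ 0.00036258, -0.00073531, -0.00370206, -0.00218367, -0.000436  ,
        0.00100914]), 'tau': array([ 4.43740028e-04, -4.43307281e+01, -1.78587180e+01, -1.78890809e-04,
        3.88214088e-03, -3.89545403e-05]), 'tcp_pos': array([0.22902873, 0.58084571, 0.24445047]), 'tool_rot': array([ 1.86791240e-01,  9.82399140e-01, -9.19152141e-04, -3.42702617e-04]), 'force': array([-0.71931672, -0.79200138,  0.08291223]), 'ft_torque': array([ 0.01863833, -0.0163698 ,  0.0199155 ]), 'gripper_force': 0.0, 'finger_gap': 1.0040321252577333}
```

View pics/scene0.png

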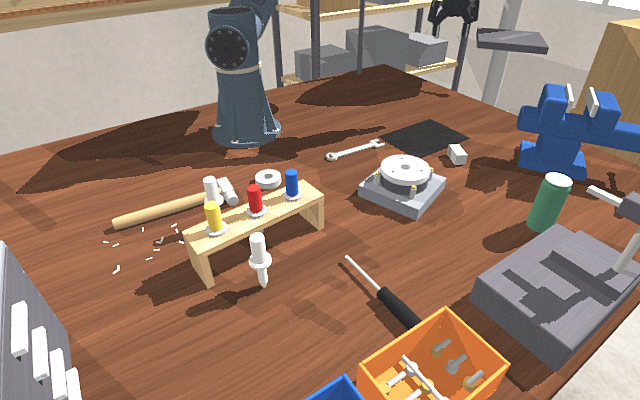

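View pics/top0.png

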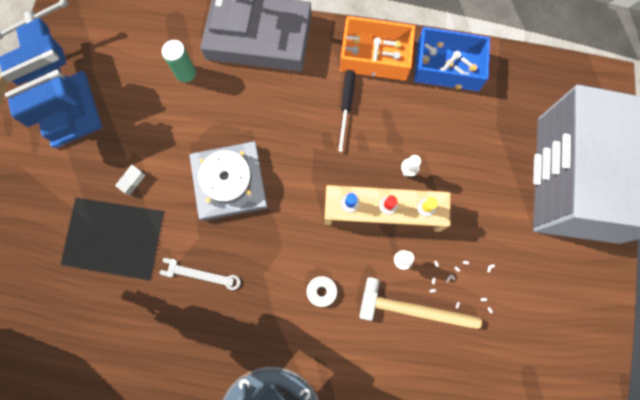

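The candidates are white pins at scene (210,190) and (260,260), yellow at (213,217), blue at (292,184) and red at (255,200), which is (389,203) in top. Only the red-handled pin in the middle rack hole fits the description. The fixture with its discs is at top (225,178). I'll measure these and crop the red pin to confirm.

```bash
cat >> h.py <<'E'
def proj(s,P):
    M=rot(s["attitude"]);c=(np.atleast_2d(P)-np.array(s["eye"]))@M
    return cv2.projectPoints(c[:,None].astype(float),np.zeros(3),np.zeros(3),np.array(s["intrinsics"]),np.array([s["k1"],0,0,0,0.]))[0][:,0]
def axfit(P,r0):  # vertical circle fit in xy, known radius
    from scipy.optimize import least_squares
    c0=np.median(P[:,:2],0)
    return least_squares(lambda c:np.hypot(*(P[:,:2]-c).T)-r0,c0,loss="soft_l1",f_scale=.001).x
E
python3 - <<'E'
from h import *
for n in("scene","top"):
    im=cv2.imread(f"pics/{n}0.png");C=np.load(n+"0.npy");hsv=cv2.cvtColor(im,cv2.COLOR_BGR2HSV)
    H,S,V=[hsv[...,i].astype(int) for i in range(3)]
    box=(C[...,0]>.2)&(C[...,0]<.8)&(C[...,1]>-.5)&(C[...,1]<.4)&(C[...,2]>.08)&(C[...,2]<.2)
    for nm,m in dict(red=((H<6)|(H>174))&(S>170),blue=(H>105)&(H<125)&(S>150),yellow=(H>24)&(H<33)&(S>200)).items():
        m=m&box;P=C[m]
        if len(P)<5:print(n,nm,len(P));continue
        top=P[P[:,2]>np.percentile(P[:,2],95)-.004]
        print(n,nm,len(P),"zmax",P[:,2].max().round(4),"top mean",top.mean(0).round(4),"med",np.median(P,0).round(4),"fit",axfit(P[P[:,2]<.136],.012).round(4))
    # disc top face
    u,v=(225,178) if n=="top" else (404,170)
    sub=C[v-60:v+60,u-60:u+60].reshape(-1,3);o=np.mgrid[v-60:v+60,u-60:u+60].reshape(2,-1).T
    k=(abs(sub[:,2]-.070)<.004)
    P=sub[k];print(n,"disc pts",len(P),"z",np.median(P[:,2]),"minrect/circ",cv2.minEnclosingCircle(P[:,:2].astype(np.float32)),P[:,:2].mean(0))
    k=(abs(sub[:,2]-.03)<.004);P=sub[k];print("block",cv2.minAreaRect(P[:,:2].astype(np.float32)))
    m=(abs(C[...,2]-.085)<.003)&(C[...,0]>.3)&(C[...,0]<.6)&(C[...,1]>-.4)&(C[...,1]<.0)
    P=C[m];print("rack",cv2.minAreaRect(P[:,:2].astype(np.float32)))
a=cv2.imread("pics/scene0.png")[160:300,170:340];b=cv2.imread("pics/top0.png")[135:260,150:440]
a=cv2.resize(a,None,fx=2.3,fy=2.3,interpolation=2);b=cv2.resize(b,None,fx=2.0,fy=2.0,interpolation=2)
o=np.zeros((590,600,3),np.uint8);o[:a.shape[0],:a.shape[1]]=a;o[335:335+b.shape[0],:b.shape[1]]=b
cv2.imwrite("pics/crop.png",o)
E
```

```text
scene red 284 zmax 0.1409 top mean [ 0.4845 -0.184   0.138 ] med [ 0.4878 -0.1854  0.1195] fit [ 0.4778 -0.1809]
scene blue 286 zmax 0.1415 top mean [ 0.4755 -0.1035  0.1397] med [ 0.4804 -0.1061  0.1227] fit [ 0.4898 -0.1117]
scene yellow 0
scene disc pts 982 z 0.0692448008974968 minrect/circ ((0.5000880360603333, 0.1730702966451645), 0.055679067969322205) [0.50194824 0.16990568]
block ((0.46862030029296875, 0.25468137860298157), (0.15118488669395447, 0.3266543745994568), 19.96370506286621)
rack ((0.47782039642333984, -0.1817726492881775), (0.23232401907444, 0.22562280297279358), 51.25831985473633)
top red 92 zmax 0.1455 top mean [ 0.4742 -0.1814  0.1422] med [ 0.4715 -0.1797  0.14  ] fit [ 0.4574 -0.1707]
top blue 78 zmax 0.1446 top mean [ 0.468  -0.102   0.1415] med [ 0.4653 -0.1023  0.1408] fit [ 0.4702 -0.1016]
top yellow 0
top disc pts 1784 z 0.07009441162140817 minrect/circ ((0.4966866374015808, 0.17308491468429565), 0.05546693131327629) [0.49573262 0.17234969]
block ((0.49694252014160156, 0.17349591851234436), (0.15219616889953613, 0.15062645077705383), 19.3140926361084)
rack ((0.481900691986084, -0.18277008831501007), (0.25852271914482117, 0.19042806327342987), 67.16450500488281)
```

View pics/crop.png

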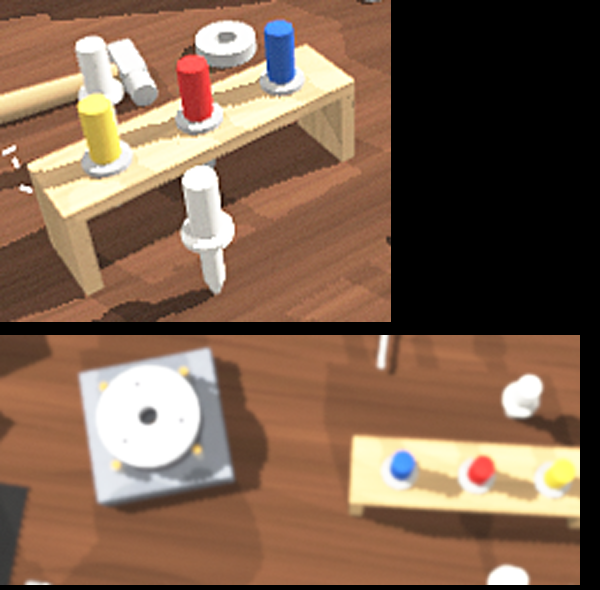

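The crop confirms it: the red handle is in the middle hole, with blue and yellow beside it and the loose white pins off the rack. The red pin is at about (0.476, -0.181), and the discs and hole are at about (0.498, 0.173). I'll traverse at height first.

```bash
python3 -m pendant '[[[-0.04,-0.048,0,0,0,0,0.6],[-0.04,-0.048,0,0,0,0,0.6],[-0.04,-0.048,0,0,0,0,0.6],[-0.04,-0.048,0,0,0,0,0.6],[-0.04,-0.048,0,0,0,0,0.6],[-0.04,-0.048,0,0,0,0,0.6],[-0.04,-0.048,0,0,0,0,0.6],[-0.04,-0.048,0,0,0,0,0.6],[-0.04,-0.048,0,0,0,0,0.6],[-0.04,-0.048,0,0,0,0,0.6],[-0.04,-0.048,0,0,0,0,0.6],[-0.04,-0.048,0,0,0,0,0.6],[-0.04,-0.048,0,0,0,0,0.6],[-0.04,-0.048,0,0,0,0,0.6],[-0.04,-0.048,0,0,0,0,0.6],[-0.04,-0.048,0,0,0,0,0.6],[0,0,0,0,0,0.93,0.6],[0,0,0,0,0,0.93,0.6],[0,0,0,0,0,0.93,0.6],[0,0,0,0,0,0.93,0.6]]]' 60
python3 -m pendant '[[[0,0,0,0,0,0.93,0.6],[0,0,0,0,0,0.93,0.6],[0,0,0,0,0,0.93,0.6],[0,0,0,0,0,0.93,0.6],[0,0,0,0,0,0.93,0.6],[0,0,0,0,0,0.93,0.6],[0,0,0,0,0,0,0.6],[0,0,0,0,0,0,0.6]]]'
cat >> h.py <<'E'
def go(t,yaw=None):
    st=monitor.sense();M=rot(st["tool_rot"]);p=np.array(st["tcp_pos"])
    print("t",st["t"],"tcp",p.round(4),"xax",M[:,0].round(3),"yax",M[:,1].round(3),"zax",M[:,2].round(4),"F",st["force"].round(1),"gap",round(st["finger_gap"],3),"gf",st["gripper_force"])
    d=M.T@(np.array(t)-p);print("shift frac",(d/.8).round(4),"mm",(d*1e3).round(1))
    if yaw is not None:
        x=M[:,1];want=np.array([np.cos(yaw),np.sin(yaw),0]);T=np.column_stack([np.cross(want,[0,0,-1]),want,[0,0,-1]])
        print("turn frac",(R.from_matrix(M.T@T).as_rotvec()/.12).round(3))
E
python3 - <<'E'
from h import *
go([.476,-.181,.112],np.radians(4.5))
s=eyes.snapshot("scene");save(s,"scene1.png")
E
```

```text
t: 2.1
tcp_pos: [0.4798, -0.1781, 0.2448]
tool_rot: [0.402, 0.916, 0.0, -0.001]
force: [-0.4, 1.1, 1.0]
finger_gap: 0.603
gripper_force: 0.0
t: 2.9
tcp_pos: [0.48, -0.178, 0.2451]
tool_rot: [0.678, 0.735, -0.0, -0.0]
force: [0.7, -0.5, 0.3]
finger_gap: 0.597
gripper_force: 0.0
t 2.9 tcp [ 0.48   -0.178   0.2451] xax [-0.081  0.997  0.   ] yax [ 0.997  0.081 -0.   ] zax [-4.e-04  3.e-04 -1.e+00] F [ 0.7 -0.5  0.3] gap 0.597 gf 0.0
shift frac [-0.0034 -0.0052  0.1664] mm [ -2.7  -4.2 133.1]
turn frac [-0.003 -0.003  0.023]
```

View pics/scene1.png

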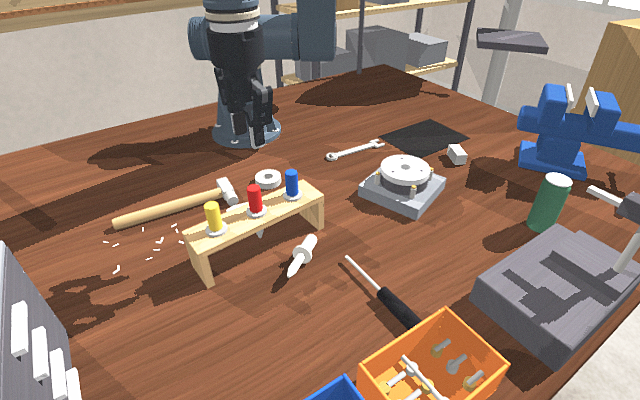

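The scene view shows the red pin still in the middle hole at (256,199), with the gripper above it. The loose white pins have toppled and are now lying at (300,255), with a tip under the rack at (262,235), clear of the grasp. I'll refine the red pin's axis with the silhouette method.

```bash
python3 - <<'E'
from h import *
from scipy.optimize import least_squares
th=np.linspace(0,2*np.pi,60)
def model(c,z0,z1):
    return np.vstack([np.c_[c[0]+.012*np.cos(th),c[1]+.012*np.sin(th),np.full(60,z)] for z in (z0,z1)])
for n in("scene","top"):
    if n=="scene":
        s=eyes.snapshot(n);im=s["pixels"][:,:,::-1].copy()
    else:
        s=eyes.snapshot(n);im=cv2.imread("pics/top0.png")
    hsv=cv2.cvtColor(im,cv2.COLOR_BGR2HSV).astype(int)
    m=(((hsv[...,0]<6)|(hsv[...,0]>174))&(hsv[...,1]>150)&(hsv[...,2]>70)).astype(np.uint8)
    k,l,st,ce=cv2.connectedComponentsWithStats(m)
    t=proj(s,[.476,-.181,.116])[0];i=1+np.argmin(np.hypot(*(ce[1:]-t).T)+1e3*(st[1:,4]<30));v,u=np.where(l==i)
    obs=np.array([u.mean(),v.mean()])
    def cen(c):
        h=cv2.convexHull(proj(s,model(c,.091,.141)).astype(np.float32));M=cv2.moments(h);return np.array([M["m10"],M["m01"]])/M["m00"]
    r=least_squares(lambda c:cen(c)-obs,[.476,-.181],diff_step=1e-3)
    print(n,st[i],obs,r.x.round(4),r.cost)
# disc hole, top image0
s=eyes.snapshot("top");im=cv2.imread("pics/top0.png",0)
c=proj(s,[.497,.173,.07])[0];print("hole pred",c);x,y=c.round().astype(int)
p=im[y-9:y+10,x-9:x+10];m=(p<110);v,u=np.where(m);print(m.sum(),u.mean()+x-9,v.mean()+y-9)
C=np.load("top0.npy");ph=C[y-25:y+25,x-25:x+25].reshape(-1,3);
E
```

```text
scene [246 184  17  29 364] [254.23901099 197.6043956 ] [ 0.4769 -0.1807] 1.7558765796522334e-13
top [385 196  12  13 114] [390.3245614  201.98245614] [ 0.4772 -0.1821] 7.758371064533049e-13
hole pred [223.66953546 174.68136008]
34 223.73529411764707 175.02941176470588
```

```bash
python3 -m pendant '[[[-0.0034,-0.004,0.04,0,0,0,0.6],[0,0,0.05,0,0,0,0.6],[0,0,0.04,0,0,0,0.6],[0,0,0.02,0,0,0,0.6],[0,0,0.016,0,0,0,0.6],[0,0,0,0,0,0,0.6],[0,0,0,0,0,0,0.6]]]' 60
python3 -m pendant '[[[0,0,0,0,0,0,0],[0,0,0,0,0,0,0],[0,0,0,0,0,0,0],[0,0,0,0,0,0,0],[0,0,0,0,0,0,0],[0,0,0,0,0,0,0],[0,0,0,0,0,0,0],[0,0,0,0,0,0,0]]]' 60
python3 - <<'E'
from h import *
go([.477,-.181,.112])
E
```

```text
t: 3.8
tcp_pos: [0.4773, -0.1811, 0.1126]
tool_rot: [0.679, 0.735, -0.0, -0.0]
force: [0.5, -0.2, -0.3]
finger_gap: 0.602
gripper_force: 0.0
t: 4.6
tcp_pos: [0.4776, -0.1814, 0.1136]
tool_rot: [0.679, 0.735, 0.0, 0.001]
force: [-0.0, 0.3, 6.0]
finger_gap: 0.268
gripper_force: 58.5
t 4.6 tcp [ 0.4776 -0.1814  0.1136] xax [-0.079  0.997 -0.001] yax [0.997 0.079 0.001] zax [ 0.0016 -0.0011 -1.    ] F [-0.   0.3  6. ] gap 0.268 gf 58.54572951793671
shift frac [ 0.0005 -0.0007  0.002 ] mm [ 0.4 -0.6  1.6]
```

```bash
python3 -m pendant '[[[0,0,-0.01,0,0,0,0],[0,0,-0.02,0,0,0,0],[0,0,-0.03,0,0,0,0],[0,0,-0.04,0,0,0,0],[0,0,-0.04,0,0,0,0],[0,0,-0.03,0,0,0,0],[0,0,-0.01,0,0,0,0],[0,0,0,0,0,0,0],[0,0,0,0,0,0,0]]]'
python3 - <<'E'
from h import *
go([.497,.173,.253])
s=eyes.snapshot("scene");save(s,"scene2.png")
E
```

```text
t: 5.5
tcp_pos: [0.4763, -0.1805, 0.2554]
tool_rot: [0.679, 0.734, -0.0, -0.001]
force: [-0.2, 0.2, -1.4]
finger_gap: 0.266
gripper_force: 58.8
t 5.5 tcp [ 0.4763 -0.1805  0.2554] xax [-0.079  0.997  0.002] yax [ 0.997  0.079 -0.002] zax [-0.002   0.0014 -1.    ] F [-0.2  0.2 -1.4] gap 0.266 gf 58.84036660194397
shift frac [0.4384 0.0607 0.0036] mm [350.7  48.5   2.9]
```

View pics/scene2.png

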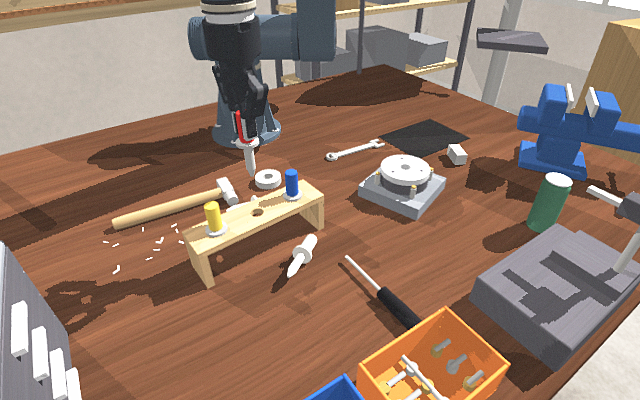

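The view shows the red pin gripped and clear of the rack, with its tip near (251,174). The hole is empty, and blue and yellow are undisturbed. I'll traverse to above the discs.

```bash
python3 -m pendant '[[[0.03,0.004,0,0,0,0,0],[0.05,0.007,0,0,0,0,0],[0.055,0.0077,0,0,0,0,0],[0.055,0.0077,0,0,0,0,0],[0.055,0.0077,0,0,0,0,0],[0.055,0.0077,0,0,0,0,0],[0.055,0.0077,0,0,0,0,0],[0.05,0.007,0,0,0,0,0],[0.03,0.004,0,0,0,0,0],[0,0,0,0,0,0,0],[0,0,0,0,0,0,0],[0,0,0,0,0,0,0]]]'
python3 - <<'E'
from h import *
go([.497,.173,.190])
a=eyes.snapshot("scene");save(a,"scene3.png");np.savez("s3.npz",C=cloud(a))
b=eyes.snapshot("top");save(b,"top3.png")
tip=np.array(monitor.sense()["tcp_pos"])-[0,0,.089]
print("tip pred scene",proj(a,tip),"hole",proj(a,[.497,.173,.07]))
o=cv2.resize(a["pixels"][60:220,330:470,::-1],None,fx=3.7,fy=3.7,interpolation=2);cv2.imwrite("pics/c3.png",o)
E
```

```text
t: 6.75
tcp_pos: [0.4974, 0.1688, 0.2555]
tool_rot: [0.679, 0.734, -0.001, -0.001]
force: [0.2, -0.4, -2.7]
finger_gap: 0.268
gripper_force: 58.9
t 6.75 tcp [0.4974 0.1688 0.2555] xax [-0.078  0.997 -0.001] yax [ 0.997  0.078 -0.002] zax [-2.3e-03 -8.0e-04 -1.0e+00] F [ 0.2 -0.4 -2.7] gap 0.268 gf 58.89210283756256
shift frac [0.0054 0.0001 0.0819] mm [ 4.3  0.  65.5]
tip pred scene [[408.70466653 127.42597122]] hole [[404.36647328 166.0398952 ]]
```

View pics/c3.png

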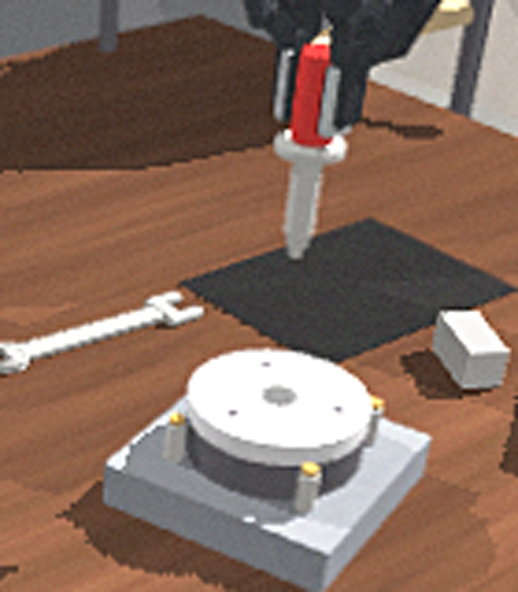

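```bash
python3 - <<'E'
from h import *
from scipy.optimize import least_squares
s=eyes.snapshot("scene");C=np.load("s3.npz")["C"];im=cv2.imread("pics/scene3.png").astype(int)
tcp=monitor.sense()["tcp_pos"]
P=C.reshape(-1,3);zt=tcp[2]-.089
d=np.hypot(P[:,0]-tcp[0],P[:,1]-tcp[1])
k=(d<.03)&(P[:,2]>zt+.018)&(P[:,2]<zt+.058);S=P[k];print("shank pts",len(S),"z min near",P[(d<.03)&(P[:,2]>.1)][:,2].min(), "zt",zt)
hsv=cv2.cvtColor(im.astype(np.uint8),cv2.COLOR_BGR2HSV)
red=((hsv[...,0]<6)|(hsv[...,0]>174))&(hsv[...,1]>150)
Hn=P[(d<.03)&red.ravel()&(P[:,2]>.2)];print("red",len(Hn),Hn[:,2].min(),Hn[:,2].max())
Q=np.vstack([S,Hn]);r=np.r_[np.full(len(S),.008),np.full(len(Hn),.012)]
def f(p):
    h=Q[:,2]-zt;return np.hypot(Q[:,0]-p[0]-p[2]*h,Q[:,1]-p[1]-p[3]*h)-r
o=least_squares(f,[tcp[0],tcp[1],0,0],loss="soft_l1",f_scale=.001);print("3D fit tip",o.x.round(4),np.sqrt(np.mean(o.fun**2)))
# image axis: mid-columns of shank rows vs vertical through (x,y)
for v in range(84,130,3):
    row=im[v,380:440];ex=np.linalg.norm(row-np.median(row,0),axis=1)
    g=C[v,380:440];kk=(np.hypot(g[:,0]-tcp[0],g[:,1]-tcp[1])<.035)&(g[:,2]>.1)
    if kk.any():
        u=np.where(kk)[0]+380;print(v,u.min(),u.max(),u.mean(),end=" | ")
print()
for z in(zt,zt+.03,zt+.06,zt+.09):print(proj(s,[tcp[0],tcp[1],z])[0].round(1),end=" ")
# hole
g=cv2.cvtColor(im.astype(np.uint8),cv2.COLOR_BGR2GRAY)[158:178,392:420];print();print(g[4:15,6:22])
for z in(.07,):
  th=np.linspace(0,6.28,9);print(proj(s,np.c_[.497+.012*np.cos(th),.173+.012*np.sin(th),0*th+z]).round(1).tolist())
E
```

```text
shank pts 140 z min near 0.16450229617146328 zt 0.16726059516173206
red 208 0.23415952884046032 0.28260781806530644
3D fit tip [0.4977 0.1677 0.0191 0.0171] 0.0017289817707633616
84 403 428 415.5 | 87 403 427 415.0 | 90 404 427 415.4347826086956 | 93 408 426 417.0 | 96 405 421 413.0 | 99 404 422 413.0 | 102 406 421 413.5 | 105 409 416 412.5 | 108 408 415 411.5 | 111 408 415 411.5 | 114 407 414 410.5 | 117 407 414 410.5 | 120 407 413 410.0 | 123 408 413 410.5 | 126 408 411 409.5 | 129 409 410 409.5 | 
[408.8 127.4] [410.6 114. ] [412.6 100.1] [414.6  85.5] 
[[255 255 255 255 255 255 255 255 255 255 255 255 255 255 255 255]
 [255 255 255 255 255 255 255 255 255 255 255 255 255 255 255 255]
 [255 255 255 255 255 218 209 206 230 255 255 255 255 255 255 255]
 [255 255 255 205 167 166 167 168 165 170 191 252 255 255 255 255]
 [255 255 249 195 160 171 176 176 173 173 181 191 255 255 255 255]
 [255 255 255 186 162 167 171 175 173 163 172 189 235 255 255 255]
 [255 255 255 242 193 167 165 158 165 156 170 219 255 255 255 255]
 [255 255 255 255 255 242 239 181 210 217 241 255 255 255 255 255]
 [255 255 255 255 255 255 255 255 255 255 255 255 255 255 255 255]
 [255 255 255 255 255 255 255 255 255 255 255 255 255 255 255 255]
 [255 255 255 255 255 255 255 255 255 255 255 255 255 255 255 255]]
[[408.1, 168.4], [409.8, 166.6], [408.3, 164.5], [404.5, 163.3], [400.7, 163.7], [399.0, 165.5], [400.4, 167.6], [404.2, 168.8], [408.1, 168.4]]
```

Pin tilt is about 1°, and the tip is within 1 mm of the predicted position. The disc hole is at scene (405,166.5), i.e. about (0.498, 0.173). I'll align and descend to just above the disc, then enter slowly.

```bash
python3 -m pendant '[[[0.0065,0.0009,0.02,0,0,0,0],[0,0,0.04,0,0,0,0],[0,0,0.03,0,0,0,0],[0,0,0.016,0,0,0,0],[0,0,0.006,0,0,0,0],[0,0,0,0,0,0,0],[0,0,0,0,0,0,0]]]'
python3 - <<'E'
from h import *
go([.4977,.174,.097])
a=eyes.snapshot("scene");o=cv2.resize(a["pixels"][100:220,340:470,::-1],None,fx=4.5,fy=4.5,interpolation=2);cv2.imwrite("pics/c4.png",o)
t=monitor.sense()["tcp_pos"]-np.array([0,0,.089]);print(proj(a,t),proj(a,[.498,.173,.07]))
E
```

```text
t: 7.6
tcp_pos: [0.499, 0.1747, 0.1676]
tool_rot: [0.679, 0.734, 0.001, 0.001]
force: [0.1, -0.1, -1.4]
finger_gap: 0.267
gripper_force: 58.9
t 7.6 tcp [0.499  0.1747 0.1676] xax [-0.078  0.997  0.   ] yax [0.997 0.078 0.002] zax [ 1.6e-03  2.0e-04 -1.0e+00] F [ 0.1 -0.1 -1.4] gap 0.267 gf 58.908578753471375
shift frac [-0.0007 -0.0018  0.0883] mm [-0.6 -1.5 70.6]
[[406.09431317 162.84147203]] [[404.67650838 166.23603747]]
```

View pics/c4.png

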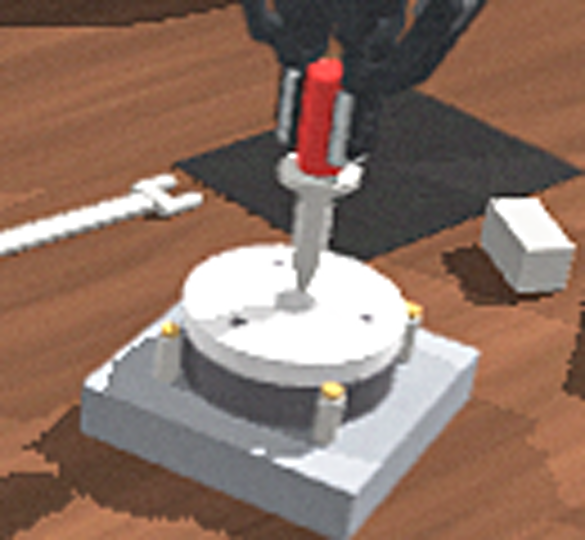

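The view shows the tip at about (303,290) in the crop, just above the hole centre at (295,300). It needs about a 2 mm shift back, so I'll correct and insert gradually.

```bash
python3 -m pendant '[[[-0.0015,-0.0028,0,0,0,0,0],[0,0,0.005,0,0,0,0],[0,0,0.008,0,0,0,0],[0,0,0.01,0,0,0,0],[0,0,0.01,0,0,0,0],[0,0,0,0,0,0,0],[0,0,0,0,0,0,0]]]'
python3 - <<'E'
from h import *
go([.4965,.1733,.097]);print(monitor.sense()["ft_torque"])
E
```

```text
t: 8.35
tcp_pos: [0.4959, 0.1736, 0.1399]
tool_rot: [0.679, 0.734, -0.0, -0.0]
force: [-0.1, 0.1, -1.6]
finger_gap: 0.261
gripper_force: 58.9
t 8.35 tcp [0.4959 0.1736 0.1399] xax [-0.079  0.997 -0.   ] yax [ 0.997  0.079 -0.001] zax [-1.1e-03 -1.0e-04 -1.0e+00] F [-0.1  0.1 -1.6] gap 0.261 gf 58.90777051448822
shift frac [-0.0004  0.0008  0.0537] mm [-0.3  0.6 42.9]
[-0.00179687 -0.01862206  0.0257125 ]
```

```bash
python3 -m pendant '[[[0,0.0006,0.01,0,0,0,0],[0,0,0.01,0,0,0,0],[0,0,0.01,0,0,0,0],[0,0,0.008,0,0,0,0],[0,0,0,0,0,0,0]]]'
python3 - <<'E'
from h import *
go([.4965,.1733,.097]);print(monitor.sense()["ft_torque"])
E
```

```text
t: 8.85
tcp_pos: [0.4958, 0.1735, 0.1089]
tool_rot: [0.679, 0.734, -0.001, -0.001]
force: [0.0, 0.4, -1.4]
finger_gap: 0.261
gripper_force: 58.9
t 8.85 tcp [0.4958 0.1735 0.1089] xax [-0.079  0.997 -0.   ] yax [ 0.997  0.079 -0.003] zax [-2.5e-03 -3.0e-04 -1.0e+00] F [ 0.   0.4 -1.4] gap 0.261 gf 58.909242153167725
shift frac [-0.0003  0.0009  0.0149] mm [-0.2  0.7 11.9]
[ 0.0439384   0.04107257 -0.0055692 ]
```

```bash
python3 -m pendant '[[[0,0,0.005,0,0,0,0],[0,0,0.003,0,0,0,0],[0,0,0.002,0,0,0,0],[0,0,0,0,0,0,0]]]'
python3 -m pendant '[[[0,0,0.0015,0,0,0,0],[0,0,0,0,0,0,0]]]'
python3 -m pendant '[[[0,0,0.0015,0,0,0,0],[0,0,0,0,0,0,0]]]'
```

```text
t: 9.25
tcp_pos: [0.4965, 0.1736, 0.102]
tool_rot: [0.679, 0.734, -0.0, -0.0]
force: [-0.5, 0.3, -1.4]
finger_gap: 0.267
gripper_force: 58.9
t: 9.45
tcp_pos: [0.4966, 0.1736, 0.1009]
tool_rot: [0.679, 0.734, 0.0, 0.0]
force: [-1.0, -0.5, -2.0]
finger_gap: 0.267
gripper_force: 58.9
t: 9.65
tcp_pos: [0.4965, 0.1736, 0.0997]
tool_rot: [0.679, 0.734, -0.0, -0.0]
force: [-0.6, -0.1, -2.4]
finger_gap: 0.266
gripper_force: 58.9
```

```bash
python3 -m pendant '[[[0,0,0.001,0,0,0,0],[0,0,0,0,0,0,0]]]' | grep -E 'tcp|^force'
python3 -m pendant '[[[0,0,0.001,0,0,0,0],[0,0,0,0,0,0,0]]]'| grep -E 'tcp|^force'
python3 -m pendant '[[[0,0,0.001,0,0,0,0],[0,0,0,0,0,0,0]]]'| grep -E 'tcp|^force'
```

```text
tcp_pos: [0.4965, 0.1736, 0.0988]
force: [0.3, 0.3, -1.2]
tcp_pos: [0.4966, 0.1737, 0.0986]
force: [-1.5, 0.5, 3.6]
tcp_pos: [0.4966, 0.1737, 0.0986]
force: [-2.9, -1.1, 9.1]
```

Contact came at TCP z = 0.0986, which is exactly the expected seated height (grip 0.1136 minus 0.015). I'll press slightly, verify by picture, then release.

```bash
python3 -m pendant '[[[0,0,0.0005,0,0,0,0],[0,0,0,0,0,0,0]]]'| grep -E 'tcp|^force'
python3 - <<'E'
from h import *
a=eyes.snapshot("scene");o=cv2.resize(a["pixels"][100:220,340:470,::-1],None,fx=4.5,fy=4.5,interpolation=2);cv2.imwrite("pics/c5.png",o)
E
```

```text
tcp_pos: [0.4966, 0.1737, 0.0986]
force: [-3.4, -1.9, 13.6]
```

View pics/c5.png

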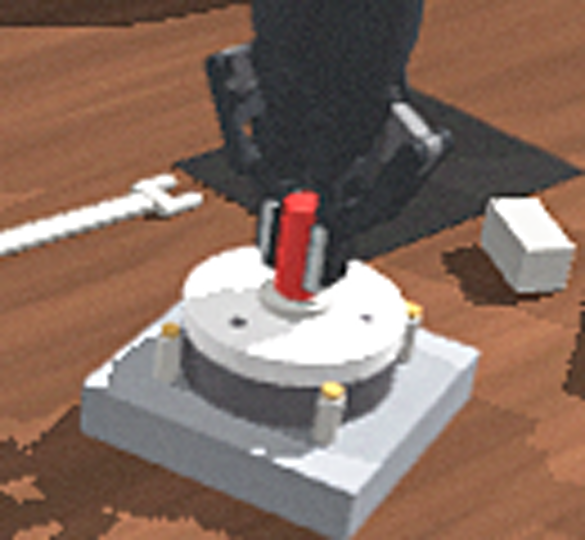

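The collar is flush on the upper disc at crop (297,297), and the discs still sit between the posts. I'll release and retreat straight up.

```bash
python3 -m pendant '[[[0,0,-0.0015,0,0,0,0],[0,0,0,0,0,0,0.5],[0,0,0,0,0,0,0.6],[0,0,0,0,0,0,0.6],[0,0,0,0,0,0,0.6],[0,0,0,0,0,0,0.6],[0,0,-0.005,0,0,0,0.6],[0,0,-0.02,0,0,0,0.6],[0,0,-0.04,0,0,0,0.6],[0,0,-0.05,0,0,0,0.6],[0,0,-0.05,0,0,0,0.6],[0,0,0,0,0,0,0.6],[0,0,0,0,0,0,0.6]]]'
python3 - <<'E'
from h import *
a=eyes.snapshot("scene");o=cv2.resize(a["pixels"][100:220,340:470,::-1],None,fx=4.5,fy=4.5,interpolation=2);cv2.imwrite("pics/c6.png",o)
E
```

```text
t: 11.8
tcp_pos: [0.4969, 0.1737, 0.2313]
tool_rot: [0.679, 0.734, 0.001, 0.001]
force: [0.0, -0.3, -0.6]
finger_gap: 0.597
gripper_force: 0.0
```

View pics/c6.png

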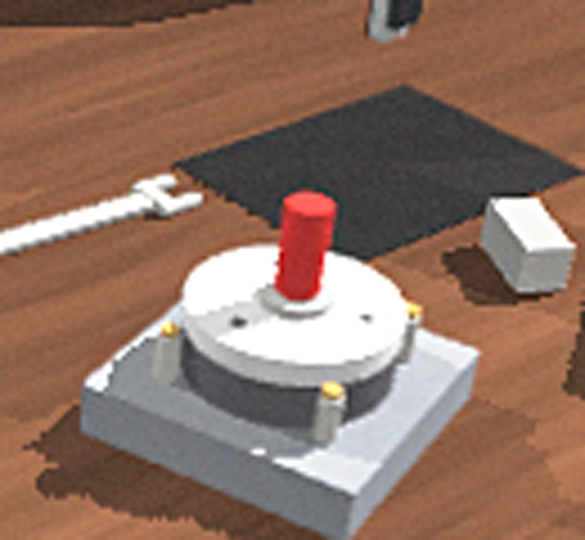

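The pin stands free with its collar on the cover disc at crop (300,297). The discs are in place and the gripper is clear.

```bash
python3 -c "
from station import job
print(job.sign_off())"
```

```text
the job is handed in; nothing more can be done
None
```

The red pin is through both discs and into the fixture with its collar resting on the upper disc; I released it after it seated and handed the job in at about 12 s, with no verdict returned.

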